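# Flip the electrode plate and hold the sprung probe on its marked pad

## Task

Swing the hinged electrode plate all the way over in its holder so that its white face looks up and it lies against its stop. Then take the orange probe from its stand and touch its sprung gold tip to the gold pad ringed in red, with the probe square to the sloping white face and pressed lightly, so that the sprung tip is about half way in (roughly 2 N). Finish while still holding the probe there with the gripper, and leave the bottles, beaker, dish and jar where they stand.

Things in the scene. Friction and masses are not known exactly. Their poses are not given: they have to be found in the camera images.
- holder: Fixed aluminium flip-over holder on the bench, base 90 x 130 x 8 mm, two posts 18 x 10 mm, 74 mm high at y = +-56 mm. Origin: centre of the underside. Its y axis is parallel to the hinge; the plate starts on its +x side and ends on its -x side. Two grey rest walls (at x = +-36 mm, 51 mm high) are the plate's stops. It comes at the left or at the right of the bench, turned up to 0.3 rad.
- plate (a joint): Angle of the hinged plate (rad). At 0 it slopes 0.26 rad (15 deg) down from the hinge towards the holder's +x, dark back up; it starts between 0 and 0.3. Growing values lift its outer end up and over towards the holder's -x; 3.66 is fully over at its stop, white face up and sloping 0.26 rad down towards -x. The hinge is stiff (about 0.12 N m of friction) and the plate stays where it is left.
- plate_hinge (a point): Point on the hinge axis, half way along it, 65 mm above the holder's underside. Its axes are the plate's: x from the hinge out to the bar, y along the hinge, z out of the dark back; the white face looks along -z. The plate is 90 mm wide (y), 6 mm thick, and spans x = 14 to 70 mm.
- plate_bar (a point): Middle of the plate's round steel grip bar, 8 mm thick, 60 mm free length along y, 108 mm from the hinge (plate x). 34 mm of free space lies between the bar and the plate's edge, and two 6 mm arms at y = +-30 mm join them. It can be pinched from above with the fingers closing across it at any plate angle, and turns between the fingers as the plate swings. When the plate lies at either stop it is 37 mm above the bench.
- plate_spot (a point): Centre of the marked pad, a gold disc of 13 mm in a red ring of 21 mm, on the white face; plate x = 54 mm, y = 22 mm, z = -3.5 mm. Under the plate at the start. Axes parallel to the plate's; the white face looks along -z. The other pads are grey.
- stand: Fixed white block 70 x 70 x 60 mm with one upright 13 mm hole through its middle, in which the probe stands. Origin: centre of the underside. It comes at the left or at the right of the bench, opposite the holder.
- probe: Loose contact probe, 135 mm long, about 80 g, standing upright in the stand with its collar on the top of the block. Origin: end of the relaxed gold tip; z runs up along the probe. Round: tip 5 mm thick (z 0 to 20 mm), steel neck 10 mm (20 to 50), collar 26 mm (50 to 55), orange handle 18 mm (55 to 135). Standing, its origin is 10 mm above the bench and the top of the handle 145 mm.
- plunger (a joint): How far the sprung gold tip is pushed into the probe: 0 relaxed, 0.010 m fully in. Spring 400 N/m without preload, so 5 mm is 2 N.
- probe_tip (a point): End of the sprung gold tip (moves with it); axes parallel to the probe's, z up along the probe.
- bottle_a: Loose clear bottle with blue cap, 70 mm across, 140 mm high; origin: centre of the underside. Not to be disturbed.
- bottle_b: The same as bottle_a. Not to be disturbed.
- beaker: Loose glass beaker, 68 mm across, 85 mm high; origin: centre of the underside. Not to be disturbed.
- dish: Loose lidded culture dish, 92 mm across, 16 mm high; origin: centre of the underside. Not to be disturbed.
- jar: Loose white jar with orange lid, 52 mm across, 60 mm high; origin: centre of the underside. Not to be disturbed.
Things that resemble listed ones, but are neither listed nor needed, are in the scene too. What is shaped like the stand but black is not meant.

How it is judged:
On the way, in this order (a step that is already met when the one before it is completed fails the run):
1. the plate is swung fully over, white face up, while the probe stands in its stand (value of joint plate above 3.55 rad and horizontal distance between probe and stand below 0.01 m), for 0.2 s.
2. the probe is lifted out of its stand (height (world z) of probe_tip above 0.065 m and contact force between the fingers and probe above 2 N and contact force between probe and stand below 0.05 N), for 0.2 s.
3. the probe's tip is held on the marked pad, square to the face, lightly pressed (value of joint plate above 3.55 rad and distance between probe_tip and plate_spot below 0.0065 m and angle between the z axis of probe and the z axis of plate_spot, either way round below 0.12 rad and value of joint plunger between 0.002 and 0.008 m and contact force between probe and plate between 0.3 and 5 N and contact force between the fingers and probe above 2 N and contact force between probe and stand below 0.05 N), for 0.5 s.
At the end, for the whole second after the job is handed in: Plate over (above 3.55 rad). Gripper holds the probe (over 2 N), clear of its stand, at rest; tip within 6.5 mm of the marked pad's centre, probe within 0.12 rad of square to the face, tip pushed in 2 to 8 mm, pressing 0.3 to 5 N (all of step 3 and linear speed of probe below 0.02 m/s); the arm keeps its last pose, push and grip.
It fails at once if a bystander (bottle, beaker, dish or jar) is moved by more than 20 mm or tipped over (distance of any of bottle_a, bottle_b, beaker, dish, jar from where it was at the start of the episode above 0.02 m or angle between any of bottle_a, bottle_b, beaker, dish, jar's own z axis and vertical above 0.3 rad).
It fails at once if the probe is pressed hard on the plate (over 12 N) (contact force between probe and plate above 12 N).
It also fails if it takes over 64 s, if anything falls off the work surface, if the arm or the gripper's body presses on something with over 40 N, if the wrist force passes 120 N, or if a joint passes its speed limit or range.

## Robot

A 6-joint arm with a two-finger parallel gripper is mounted at the origin on the work surface. World frame = base frame: x ahead of the robot, y to its left, z up, the work surface at z = 0. Lengths are in m, angles in rad, forces in N, time in s.
With the tool pointing down it reaches from about 0.35 to 0.8 m from the base axis. Payload 7.3 kg.
Tool frame: the origin (TCP) lies between the finger pads; the fingertips stand 25 mm ahead of it and the grasp point (between the pads) lies 6 mm ahead of it (r.tip_extent is the distance from the TCP to the fingertips, in m); z points along the fingers, y is the direction in which the jaws open and shut (so a half turn about z gives the same grasp; the last joint's range is limited). The gripper opens to 85 mm and grips with 20 to 120 N. Pads are 22 mm wide; open, the fingers measure 114 mm over their backs; the gripper's body (76 mm by 85 mm) begins 54 mm behind the grasp point. The pads swing forward as they close: fully open they stand 13 mm farther back than shut.
Start: joints at [-1.331, 0.342, 1.524, -0, 1.275, -0.146], TCP at [0.198, -0.486, 0.225] pointing down, gripper open.
Joint ranges: [-2.53, 2.53], [-0.77, 2.02], [0.04, 2.7], [-1, 4.14], [0.28, 2.66], [-3.11, 3.11]. Speed limits (rad/s): [2.57, 2.57, 3.14, 3.14, 3.14, 3.14].

## Interface

Orientations are given as a unit quaternion [x, y, z, w].
In Python, from workcell import r, command_gripper, optics gives the robot as it stands. The module is installed in compiled form; this text tells all that it offers. Calls block until the motion is done:
- r.reach(position, orientation): joint-space move of the TCP to a pose.
- r.move_straight(position, orientation=None, speed=0.15, max_force=None): straight line of the TCP; orientation=None keeps the orientation; speed is the mean speed in m/s. With max_force (N) it stops when the force on the tool has changed by that much, and returns True; else False.
- r.movej(angles): joint-space move.
- command_gripper(opening, force=None): finger opening in m; force is the grip in N (None keeps the last); returns when the fingers have stopped.
- r.hold(seconds).
- r.solve_ik(position, orientation): joint angles nearest the present ones, or None.
- r.read_state(): the state.
- optics.get_image(name): name is "side" or "top"; returns (picture, depth): 420x560x3 uint8, red, green, blue; 420x560 float32, m along the optical axis (not along the pixel's ray), 0 where there is no reading.
- optics.camera_model(name): a dict with "K" (3x3 intrinsics, pixels), "k1" (the pictures are not rectified: a ray, as slopes to the right and down, at radius r is drawn at 1 + k1 r^2 times it, then the intrinsics apply), "R" (3x3) and "t" (3): a world point X has camera coordinates R X + t. Camera axes: x right, y down, z forward; pixel columns grow to the right and rows downward; lengths in m; the calibration is good to about 2 mm. A picture is of the moment at which its call begins. camera_model takes no time and is no camera call.
A pose or a line that the arm cannot do raises r.PlanningError and nothing moves.
- r.finish_job(): hands the job in, once; it reports no verdict.
The state is a dict: "time_s": time; "joint_positions": joint angles; "dq": joint speeds; "tau": joint torques, N m; "eef_pos": TCP position; "eef_rot": TCP orientation; "contact_force": force on the tool from outside, world axes, zero at the start; "torque": the same for the moment, N m; "grip_width": finger opening in m.
Only numpy, scipy, OpenCV 4.12 (cv2) and the standard library are available. Lean on these libraries where they do the work, as an engineer would, in place of code of your own. Each camera call takes 0.05 s, during which the arm holds its last target.

## Working session

There is one attempt and no reset: what is moved stays moved. The work goes in short steps, each a Python script; the robot and the scene stay as the last script left them, time stands still between calls to the robot, and variables do not carry over. Pictures are saved under pics/ and viewed, and the job is handed in when it is done.

```bash
mkdir -p pics; cat > h.py <<'E'
import numpy as np, cv2
from workcell import r, command_gripper, optics
from scipy.spatial.transform import Rotation as Rn
def snap(n,tag):
    im,d=optics.get_image(n); cv2.imwrite(f'pics/{tag}.png',im[:,:,::-1]); np.savez(f'{tag}.npz',im=im,d=d); return im,d
def cloud(n,d):
    m=optics.camera_model(n);K=np.array(m['K']);k=m['k1'];R=np.array(m['R']);t=np.array(m['t'])
    v,u=np.mgrid[:d.shape[0],:d.shape[1]]
    pts=np.stack([u,v],-1).reshape(-1,1,2).astype(float)
    p=cv2.undistortPoints(pts,K,np.array([k,0,0,0.]),).reshape(d.shape+(2,))
    X=np.dstack([p*d[...,None],d])
    return (X-t)@R
E
python3 - <<'E'
from h import *
for n in('side','top'): snap(n,n+'0'); print(optics.camera_model(n))
s=r.read_state(); print(s['time_s'],s['eef_pos'],s['eef_rot'],s['grip_width'],r.tip_extent)
E
```

```text
{'K': array([[395.18270982,   0.        , 282.17918535],
       [  0.        , 395.18270982, 212.39724861],
       [  0.        ,   0.        ,   1.        ]]), 'k1': -0.074291978001374, 'R': array([[-0.9712712 , -0.23724153, -0.01867368],
       [-0.14532999,  0.65345711, -0.74288155],
       [ 0.18844481, -0.71882561, -0.66916238]]), 't': array([0.60399222, 0.13235877, 1.03059081])}
{'K': array([[460.9408558 ,   0.        , 272.39899354],
       [  0.        , 460.9408558 , 211.06429358],
       [  0.        ,   0.        ,   1.        ]]), 'k1': 0.0038232429180267346, 'R': array([[-1.76216325e-02, -9.99844683e-01, -2.98194732e-04],
       [-9.97711224e-01,  1.76035030e-02, -6.52872910e-02],
       [ 6.52824000e-02, -8.52956417e-04, -9.97866464e-01]]), 't': array([-2.30362079e-04,  6.02775217e-01,  1.22532593e+00])}
0.1 [ 0.1974732  -0.48606865  0.22391273] [ 9.81457557e-01  1.91678440e-01 -3.23403564e-05 -6.61534065e-04] 0.08551742757145106 0.025
```

View pics/top0.png

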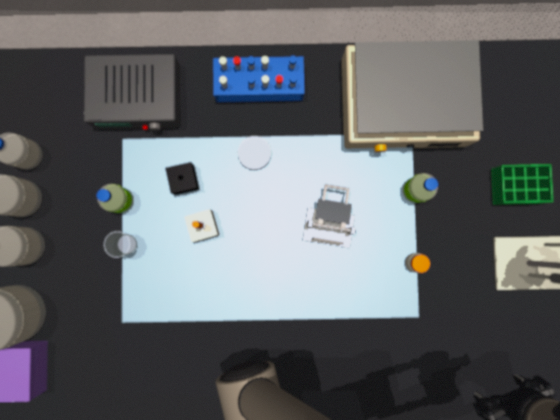

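View pics/side0.png

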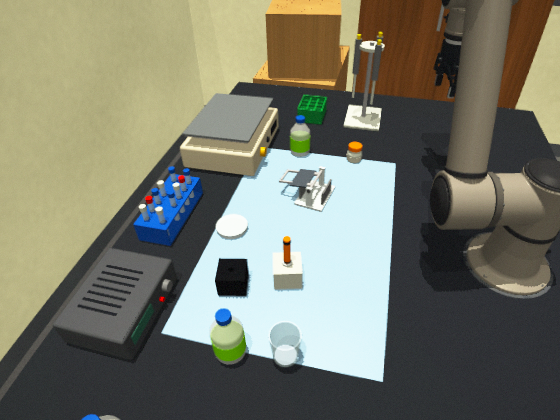

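The top view shows the holder at about (330,215) with its bar at (336,188), pointing away from the robot. The white stand with the orange probe is at (203,226). The black decoy is at (182,178), the dish at (255,153), the bottles at (115,198) and (421,187), the beaker at (120,244) and the jar at (419,263).

```bash
python3 - <<'E'
from h import *
f=np.load('top0.npz');im=f['im'];d=f['d'];P=cloud('top',d);np.save('Ptop.npy',P)
c=im[165:260,285:375];cv2.imwrite('pics/c1.png',cv2.resize(c,(720,760),interpolation=cv2.INTER_CUBIC)[:600,:,::-1])
c=im[200:250,175:225];cv2.imwrite('pics/c2.png',cv2.resize(c,(500,500),interpolation=cv2.INTER_CUBIC)[:,:,::-1])
for v in range(180,250,4): print(v,' '.join('%4d'%(P[v,u,2]*1000) for u in range(300,364,3)))
for v in range(204,250,3): print(v,' '.join('%4d'%(P[v,u,2]*1000) for u in range(180,224,3)))
for n,u,v in [('bench',270,280),('bar',336,188),('st',203,226)]: print(n,P[v,u])
f=np.load('side0.npz');im=f['im'];c=im[155:215,270:345];cv2.imwrite('pics/c3.png',cv2.resize(c,(750,600),interpolation=cv2.INTER_CUBIC)[:,:,::-1])
E
```

```text
180    0    3    1    4   -1    1   -5    1    3    2   -2    2    3    4    0    0    1    1    0    4    0    1
184    0    1    1    2    0    0    2    6    1    5    3    2    0    0    1    0    0    0    0    0    0    4
188   -4   -1    2   -1    2    3    3    4   52    1    0   51   55   52   53   51   50    1    0    1    3    0
192    2    7    2    2    0    1    4    2   54   -2    4    3    2   -1    1   -1   50    4    1    2    0    0
196    0    2    5    2 1262    3    2 1262   58    0    0    4    5   -1    0    0   58    3   -2    0   -1   -1
200   -2    5    0    5    1    0 1262   58   55   54   -1   -3    3    0    7    4    0    4    1    4    0    1
204    6    2    0    3    2    1   63   63   59   59   58   57   60   56   55   60   59   58    0    6    2   -1
208   -2    2    5    8    3    1   59   59   64   63   65   63   59   58   59   60   61   60    3    2    4    7
212    0    2    3    7    6   10   60   59   63   64   64   64   63   64   61   59   58    0    7    1    0   -1
216   -1    1    5   10    8    8   63   63   64   65   62   59   64   68 
[... 1639 characters left out ...]
 59   60   36    0    2
231    4   -5    2   62   60   59   56   60   61   61   60   60   54   -3    2
234    1    4    4   58   60   61   61   53   57   60   62   60   61    8    1
237    2    0    2    5   60   61   65   54   60   58   41    3   -2    4    2
240    1    2   -1    0   60   61   63   23    0    2    0    0    0    2    2
243    1    3    1    2    2    0   -2    0    2   -2    4    0    0    1   -3
246    2   -1    5    1    6    3    0   -1   -1   -1    2    2    2   10    1
249    0   -1    3   -1 1262    0    2    1    2   -3    0    0    3    5   -1
bench [ 0.41673631 -0.00107749  0.00395381]
bar [ 0.65821591 -0.17926313  0.05533046]
st [0.56375832 0.16891938 0.0726051 ]
```

View pics/c1.png

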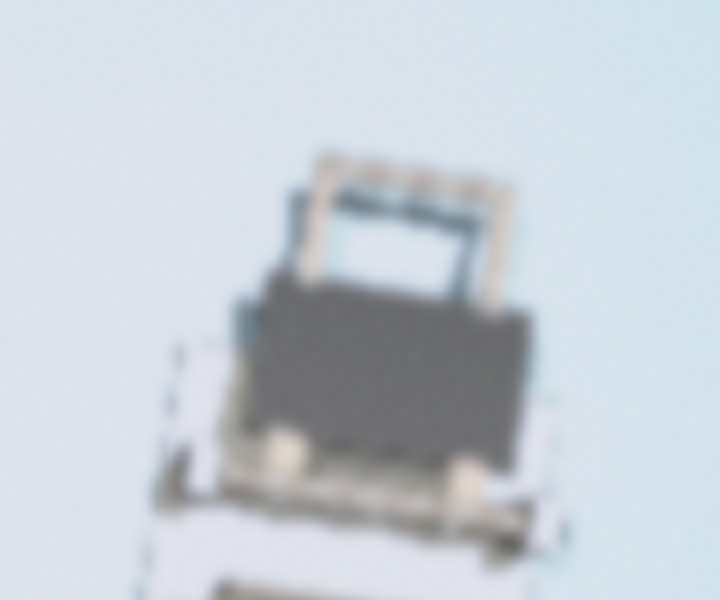

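View pics/c2.png

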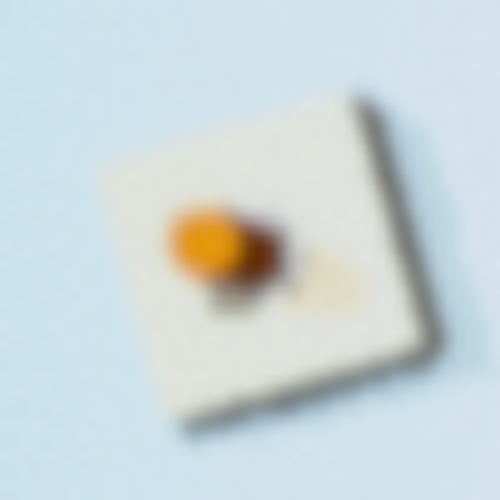

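View pics/c3.png

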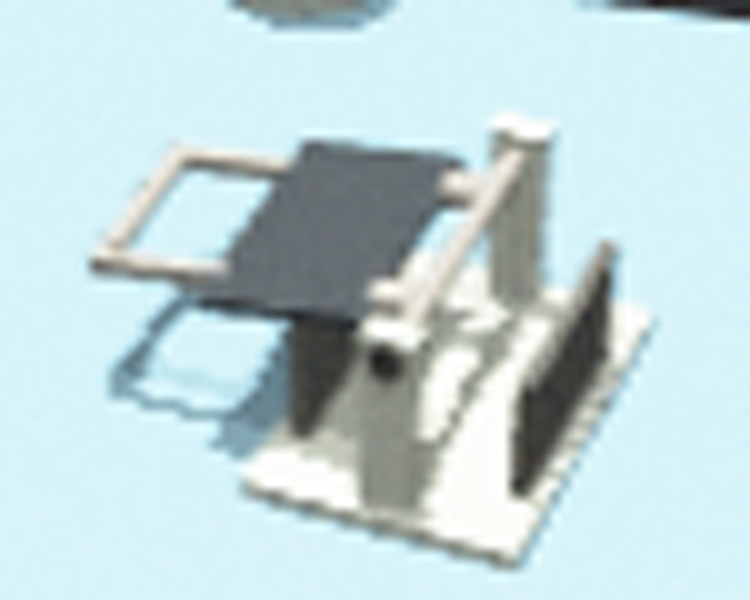

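```bash
cat >> h.py <<'E'
def proj(n,X):
    m=optics.camera_model(n)
    p,_=cv2.projectPoints(np.asarray(X,float).reshape(-1,1,3),cv2.Rodrigues(np.array(m['R']))[0],np.array(m['t']),np.array(m['K']),np.array([m['k1'],0,0,0.]))
    return p.reshape(-1,2)
def plate2w(q,X):
    x,y,yaw,th=q; X=np.asarray(X,float)/1000
    a=th-0.262
    ex=np.array([np.cos(a),0,np.sin(a)]);ez=np.array([-np.sin(a),0,np.cos(a)])
    L=X[:,:1]*ex+X[:,1:2]*[0,1,0]+X[:,2:]*ez+[0,0,.065]
    return hold2w(q,L*1000)
def hold2w(q,X):
    return (np.asarray(X,float)/1000)@Rn.from_euler('z',q[2]).as_matrix().T+[q[0],q[1],0]
E
cat > fit.py <<'E'
from h import *
from scipy.optimize import least_squares
c1=lambda x,y:(285+(x+.5)/8-.5,165+(y+.5)/8-.5)
c3=lambda x,y:(270+(x+.5)/10-.5,155+(y+.5)/10-.5)
T=[('p',(70,45,3),c1(272,280)),('p',(70,-45,3),c1(530,312)),('p',(14,-45,3),c1(512,470)),('p',(108,30,0),c1(322,168)),('p',(108,-30,0),c1(500,190)),
 ]
S=[('p',(70,45,3),c3(200,297)),('p',(70,-45,3),c3(305,145)),('p',(14,-45,3),c3(462,160)),('p',(14,45,3),c3(360,315)),
('p',(108,30,0),c3(105,262)),('p',(108,-30,0),c3(182,155)),('h',(0,56,74),c3(392,333)),('h',(0,-56,74),c3(522,130)),('h',(-45,65,0),c3(515,567)),('h',(-45,-65,8),c3(655,318)),('h',(45,65,8),c3(245,483))]
def f(q,w=0):
    o=[]
    for n,L in(('top',T),('side',S)):
        X=np.vstack([(plate2w if k=='p' else hold2w)(q,[p]) for k,p,_ in L])
        o.append(proj(n,X)-np.array([c for *_,c in L]))
    return np.vstack(o) if w else np.vstack(o).ravel()
s=least_squares(f,[.58,-.18,-.1,.1],loss='soft_l1');q=s.x;print(q);print(np.round(f(q,1),1).tolist())
np.save('q.npy',q)
print('bar',plate2w(q,[[108,0,0]]))
E
python3 fit.py; python3 - <<'E'
from h import *
P=np.load('Ptop.npy');im=np.load('top0.npz')['im'].astype(int)
# bar depth pts, stand top, probe top
R=P[160:260,170:235].reshape(-1,3);I=im[160:260,170:235].reshape(-1,3)
b=R[(abs(R[:,2]-.06)<.006)&(R[:,0]<.615)]; h=R[abs(R[:,2]-.145)<.006]
print(len(b),len(h),h.mean(0))
box=cv2.minAreaRect((b[:,:2]*1000).astype(np.float32));print(box)
R=P[184:192,318:360].reshape(-1,3);b=R[(R[:,2]>.04)&(R[:,2]<.065)];print(b.mean(0),len(b))
E
```

```text
[ 0.55511269 -0.16079698 -0.17856894  0.10677314]
[[-1.4, -1.2], [0.3, 0.3], [-0.1, 1.2], [-0.2, 0.2], [-0.1, 1.1], [-0.8, -0.1], [-0.2, -0.9], [0.4, -0.7], [0.2, 0.2], [-0.3, 0.1], [-0.4, 0.3], [0.2, -0.5], [0.0, -0.7], [0.1, 0.6], [-0.2, -1.1], [-0.4, -0.5]]
bar [[ 0.66011747 -0.17974945  0.04830274]]
639 45 [0.5654607  0.17691751 0.14464584]
((565.5060424804688, 177.62257385253906), (70.16097259521484, 70.97554016113281), 15.668496131896973)
[ 0.65893182 -0.17817974  0.05270936] 88
```

The fit agrees with the sizes given: residuals are about 1 px, and the bar's height agrees with its depth reading. I'll check IK for the whole plan next.

```bash
cat >> h.py <<'E'
def ori(z,y):
    z=np.array(z,float);z/=np.linalg.norm(z);y=np.array(y,float);y-=z*(y@z);y/=np.linalg.norm(y)
    return Rn.from_matrix(np.c_[np.cross(y,z),y,z]).as_quat()
E
python3 - <<'E'
from h import *
q=np.load('q.npy');hx=np.array([np.cos(q[2]),np.sin(q[2]),0]);hy=np.array([-hx[1],hx[0],0])
for s in(1,-1):
    o=ori([0,0,-1],s*hx)
    for th in(.107,1,1.8,2.6,3.66):
        p=plate2w([*q[:3],th],[[108,0,0]])[0]+[0,0,.006]
        j=r.solve_ik(p,o);print(s,th,p.round(3),None if j is None else np.round(j,2))
qq=[*q[:3],3.66]
sp=plate2w(qq,[[54,22,-3.5]])[0];n=sp-plate2w(qq,[[54,22,-2.5]])[0];n/=np.linalg.norm(n);print(sp,n)
for a in (hx,-hx,hy,-hy):
    o=ori(-n,a);j=r.solve_ik(sp+n*.115,o);
    o2=ori([0,0,-1],a);j2=r.solve_ik([.565,.177,.13],o2)
    print(None if j is None else np.round(j,2),None if j2 is None else np.round(j2,2))
E
```

```text
1 0.107 [ 0.66  -0.18   0.054] [-0.38  0.79  1.23 -0.    1.12 -0.2 ]
1 1 [ 0.634 -0.175  0.144] [-0.39  0.65  1.24 -0.    1.26 -0.21]
1 1.8 [ 0.559 -0.161  0.179] [-0.41  0.48  1.43 -0.    1.23 -0.23]
1 2.6 [ 0.481 -0.147  0.149] [-0.45  0.38  1.69 -0.    1.07 -0.27]
1 3.66 [ 0.452 -0.142  0.044] [-0.47  0.49  1.89 -0.    0.77 -0.29]
-1 0.107 [ 0.66  -0.18   0.054] [-0.38  0.79  1.23 -0.    1.12  2.94]
-1 1 [ 0.634 -0.175  0.144] [-0.39  0.65  1.24 -0.    1.26  2.93]
-1 1.8 [ 0.559 -0.161  0.179] [-0.41  0.48  1.43 -0.    1.23  2.91]
-1 2.6 [ 0.481 -0.147  0.149] [-0.45  0.38  1.69 -0.    1.07  2.87]
-1 3.66 [ 0.452 -0.142  0.044] [-0.47  0.49  1.89 -0.    0.77  2.85]
[ 0.50674284 -0.12971116  0.0546908 ] [-0.24957436  0.04504604  0.96730734]
[-0.46  0.22  1.91  0.1   0.77 -0.34] [ 0.17  0.55  1.46 -0.    1.13  0.35]
[-0.46  0.22  1.91  0.1   0.77  2.8 ] [ 0.17  0.55  1.46 -0.    1.13 -2.79]
[-0.46  0.22  1.91  0.1   0.77 -1.91] [ 0.17  0.55  1.46 -0.    1.13 -1.22]
[-0.46  0.22  1.91  0.1   0.77  1.23] [ 0.17  0.55  1.46 -0.    1.13  1.92]
```

```bash
python3 - <<'E'
from h import *
q=np.load('q.npy');hx=np.array([np.cos(q[2]),np.sin(q[2]),0])
o=ori([0,0,-1],hx); p=plate2w(q,[[108,0,0]])[0]+[0,0,.006]
r.reach(p+[0,0,.17],o)
command_gripper(.028,30)
print(r.move_straight(p+[0,0,.0],o,speed=.12,max_force=15), r.read_state()['contact_force'])
command_gripper(.0,30)
s=r.read_state();print(s['time_s'],s['eef_pos'],p,s['grip_width'],s['contact_force'])
snap('side','side1');im,_=snap('top','top1')
c=np.load('side1.npz')['im'][130:230,250:370];cv2.imwrite('pics/c4.png',cv2.resize(c,None,fx=6,fy=6,interpolation=cv2.INTER_CUBIC)[:,:,::-1])
E
```

```text
False [-0.70719545  0.69521176  0.39395972]
4.6333 [ 0.66016574 -0.179763    0.05445821] [ 0.66011747 -0.17974945  0.05430274] -2.0856555651647288e-05 [ 0.34370765 -0.48181617  0.14803393]
```

View pics/c4.png

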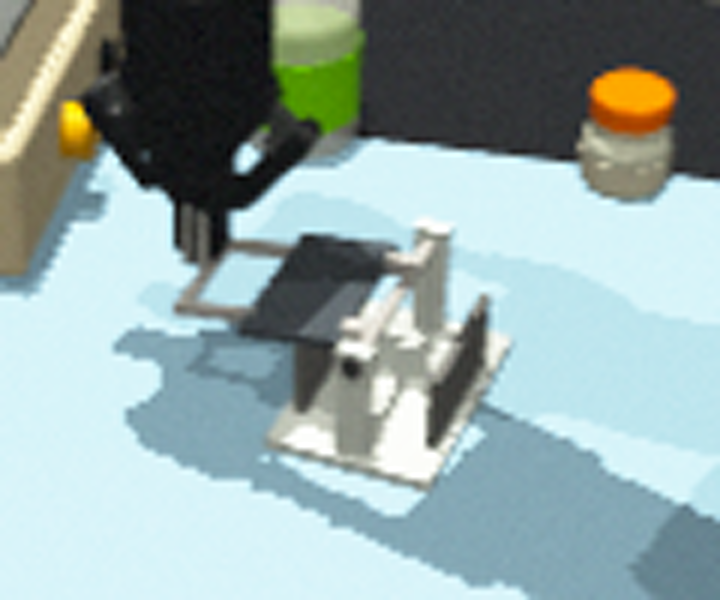

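```bash
python3 - <<'E'
from h import *
q=np.load('q.npy');s=r.read_state();p=s['eef_pos'];print(p,Rn.from_quat(s['eef_rot']).as_matrix().round(3))
for n in('side','top'):
  a=proj(n,[p,p-[0,0,.025],plate2w(q,[[108,0,0]])[0]]);print(a, ((a-[250,130])*6) if n=='side' else 0)
im=np.load('top1.npz')['im'];c=im[165:260,285:375];cv2.imwrite('pics/c5.png',cv2.resize(c,None,fx=6,fy=6,interpolation=cv2.INTER_CUBIC)[:,:,::-1])
P=cloud('side',np.load('side1.npz')['d'])
for v in range(155,186,2): print(v,' '.join('%4d,%4d,%4d|'%tuple(P[v,u]*1000) for u in range(277,296,3)))
E
```

```text
[ 0.66010838 -0.17977547  0.05433747] [[ 0.178  0.984  0.   ]
 [ 0.984 -0.178 -0.   ]
 [-0.     0.    -1.   ]]
[[283.59806205 173.97283527]
 [283.72540535 180.27403617]
 [283.6243986  175.51336054]] [[201.58837231 263.83701164]
 [202.35243209 301.64421705]
 [201.74639162 273.08016323]]
[[336.12357785 187.32558805]
 [334.84335776 188.41064644]
 [335.79983328 187.58832879]] 0
155  675,-165, 132|  666,-167, 132|  656,-161, 138|  646,-160, 140|  642,-181, 127|  676,-371,  -1|  618,-157, 145|
157  676,-166, 125|  666,-164, 127|  655,-157, 133|  646,-158, 134|  643,-186, 116|  634,-188, 116|  618,-158, 138|
159  678,-173, 112|  667,-166, 118|  658,-168, 118|  646,-158, 127|  641,-178, 114|  629,-163, 126|  617,-154, 134|
161  679,-175, 103|  667,-166, 112|  657,-165, 114|  647,-161, 117|  637,-161, 119|  627,-156, 124|  657,-337,  -1|
163  715,-308,   0|  667,-167, 103|  656,-162, 108|  648,-165, 107|  638,-164, 109|  628,-162, 113|  653,-321,   0|
165  714,-300,  -2|  667,-167,  96|  658,-168,  96|  649,-168,  98|  673,-309,  -2|  662,-311,  -2|  652,-314,  -2|
167  710,-286,   0|  668,-1
[... 432 characters left out ...]
  0|
175  698,-241,   0|  688,-242,   0|  660,-174,  53|  669,-248,  -1|  658,-246,   2|  649,-251,   0|  638,-252,   0|
177  695,-227,   1|  686,-234,  -2|  659,-169,  50|  666,-236,   0|  657,-240,  -1|  646,-238,   1|  620,-168,  56|
179  693,-219,   0|  665,-155,  51|  674,-224,  -1|  663,-224,   0|  653,-225,   1|  645,-234,  -3|  618,-158,  57|
181  691,-211,  -2|  663,-147,  50|  654,-146,  52|  642,-140,  58|  634,-144,  57|  625,-148,  55|  617,-152,  54|
183  688,-199,   0|  678,-200,   0|  668,-203,   0|  658,-204,   0|  633,-140,  52|  622,-134,  58|  613,-136,  59|
185  684,-185,   1|  675,-188,   0|  665,-190,   1|  655,-192,   1|  647,-197,  -1|  621,-128,  56|  611,-126,  58|
```

View pics/c5.png

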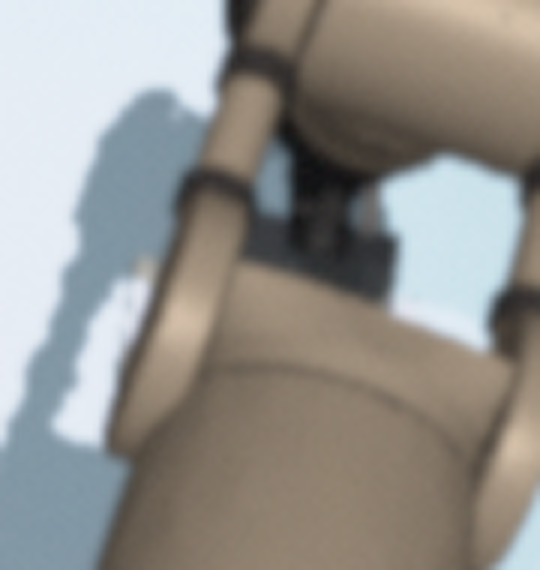

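```bash
python3 - <<'E'
from h import *
im,d=snap('side','side2');s=r.read_state();print(s['time_s'],s['eef_pos'],s['grip_width'],s['joint_positions'],s['dq'])
command_gripper(.028,30);print(r.read_state()['grip_width'])
im,d=snap('side','side3')
a=np.load('side2.npz')['im']
z=lambda c:cv2.resize(c[140:200,250:315],None,fx=6,fy=6,interpolation=cv2.INTER_CUBIC)
cv2.imwrite('pics/c6.png',np.hstack([z(a),z(im)])[:,:,::-1])
E
```

```text
4.7833 [ 0.66011926 -0.17973908  0.05431569] 6.91360662427296e-05 [-3.77729064e-01  7.85158530e-01  1.23353657e+00 -3.23202970e-05
  1.12288556e+00 -1.99182009e-01] [ 0.0009952   0.00099464 -0.00034321  0.00046999 -0.00250575 -0.0001278 ]
0.028104833861001693
```

View pics/c6.png

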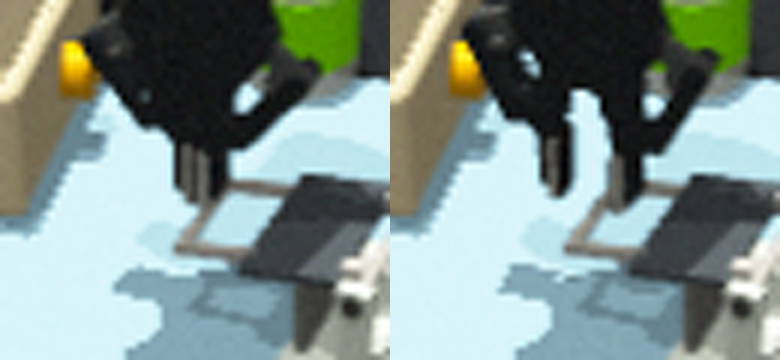

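The fingers closed on nothing (width 0). The depth readings put the closed fingertips at z ≈ 0.057, where the reported TCP and the stated tip extent would put them at 0.029. In x and y they agree. I'll lower with a force guard and measure again.

```bash
python3 - <<'E'
from h import *
s=r.read_state();p=np.array(s['eef_pos']);o=s['eef_rot']
print(r.move_straight(p-[0,0,.024],o,speed=.06,max_force=8))
s=r.read_state();print(s['time_s'],s['eef_pos'],s['contact_force'])
im,d=snap('side','side4')
z=lambda c:cv2.resize(c[140:200,250:315],None,fx=9,fy=9,interpolation=cv2.INTER_CUBIC)
cv2.imwrite('pics/c7.png',z(im)[:,:,::-1])
P=cloud('side',d)
for v in range(163,190,2): print(v,' '.join('%4d,%4d,%4d|'%tuple(P[v,u]*1000) for u in range(275,296,2)))
E
```

```text
False
5.7667 [ 0.6600072  -0.17968222  0.02981062] [0.80683277 0.53914201 1.0255906 ]
163  682,-165, 103|  674,-158, 108|  676,-188,  87|  702,-313,  -1|  695,-312,   0|  649,-159, 111|  644,-161, 111|  639,-169, 106|  635,-177, 101|  661,-323,  -1|  654,-324,  -1|
165  685,-174,  88|  678,-170,  92|  675,-183,  84|  699,-301,   0|  692,-303,  -1|  650,-162, 102|  643,-157, 106|  637,-160, 105|  636,-183,  89|  657,-306,   1|  619,-160, 108|
167  685,-171,  83|  677,-167,  87|  675,-182,  77|  697,-291,  -2|  689,-289,   0|  683,-291,   0|  644,-162,  95|  638,-163,  95|  635,-175,  87|  628,-175,  89|  618,-158, 102|
169  685,-170,  76|  678,-171,  76|  674,-180,  71|  693,-276,   0|  687,-280,  -1|  679,-278,   1|  644,-163,  87|  638,-162,  89|  633,-169,  84|  625,-161,  91|  618,-156,  96|
171  686,-175,  64|  678,-168,  71|  674,-178,  64|  691,-266,   0|  683,-265,   0|  677,-268,   0|  644,-161,  81|  638,-161,  82|  633,-167,  78|  624,-156,  87|  618,-158,  87|
173  686,-175,  57|  678,-169,  62|  674,-178,  56|  687,-253,   0|  681,-255,   0|  657,-189,  51|  646,-167,  69
[... 805 characters left out ...]
  687,-197,   0|  681,-199,   0|  675,-202,  -1|  668,-203,  -1|  661,-203,   0|  641,-146,  46|  634,-143,  50|  626,-135,  57|  620,-138,  56|  613,-133,  60|
185  691,-185,   0|  685,-189,  -1|  679,-190,   0|  673,-194,  -2|  666,-192,   0|  659,-193,   0|  652,-193,   0|  646,-193,   2|  624,-127,  56|  617,-126,  57|  611,-126,  58|
187  689,-177,  -1|  682,-176,   0|  676,-181,  -2|  670,-181,  -1|  663,-180,   0|  657,-185,  -2|  649,-179,   3|  644,-184,   1|  638,-187,   0|  632,-191,  -2|  625,-189,   0|
189  685,-161,   3|  679,-166,   0|  673,-169,   0|  666,-167,   2|  660,-170,   0|  655,-174,  -1|  648,-175,  -1|  642,-178,  -2|  636,-179,  -1|  629,-177,   0|  623,-181,  -1|
```

View pics/c7.png

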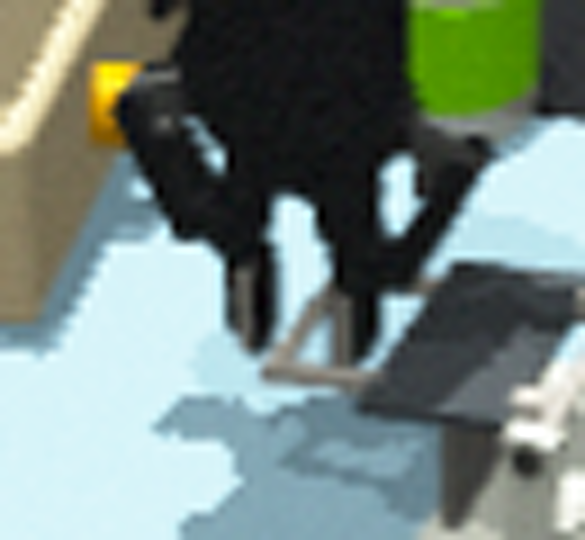

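The fingers now straddle the bar, with tips at about z 0.042 while the TCP reads 0.030. I'll go 8 mm lower and pinch.

```bash
python3 - <<'E'
from h import *
s=r.read_state();p=np.array(s['eef_pos']);o=s['eef_rot']
print(r.move_straight([.6601,-.1797,.022],o,speed=.06,max_force=8))
command_gripper(0,40)
s=r.read_state();print(s['time_s'],s['eef_pos'],s['contact_force'],s['grip_width'])
q=np.load('q.npy');hx=np.array([np.cos(q[2]),np.sin(q[2]),0]);o=ori([0,0,-1],hx)
off=np.array([0,0,.022-.0483])
# first small swing as test
for th in (.25,.4,.6):
    r.move_straight(plate2w([*q[:3],th],[[108,0,0]])[0]+off,o,speed=.1)
    s=r.read_state();print(th,round(s['time_s'],2),np.round(s['contact_force'],1),round(s['grip_width'],4))
im,d=snap('side','side5')
z=lambda c:cv2.resize(c[130:200,250:345],None,fx=7,fy=7,interpolation=cv2.INTER_CUBIC)
cv2.imwrite('pics/c8.png',z(im)[:,:,::-1])
E
```

```text
False
6.425 [ 0.66005806 -0.17970816  0.02213724] [-0.29930499  0.04098065  0.72062937] 0.006545977317361878
0.25 6.73 [-1.   0.9  0.1] 0.0064
0.4 7.04 [-0.9  0.5  0.9] 0.0066
0.6 7.41 [ 0.3 -0.2 -0.4] 0.0062
```

View pics/c8.png

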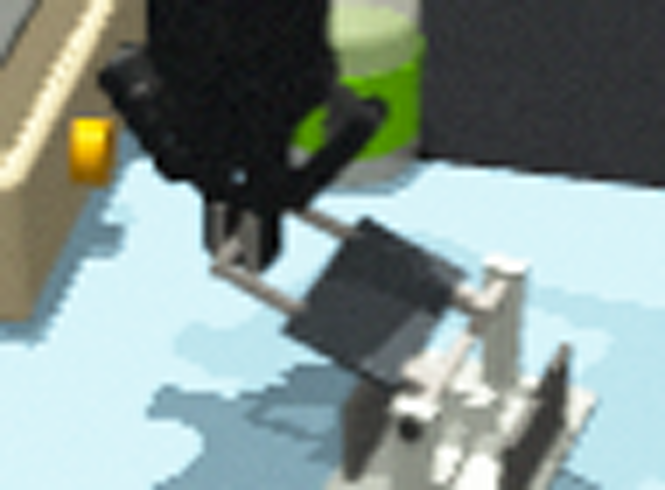

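The bar is pinched and the plate is lifting. I'll continue the arc.

```bash
python3 - <<'E'
from h import *
q=np.load('q.npy');hx=np.array([np.cos(q[2]),np.sin(q[2]),0]);o=ori([0,0,-1],hx)
off=np.array([0,0,.022-.0483])
for i,th in enumerate(np.arange(.8,3.5,.2).tolist()):
    st=r.move_straight(plate2w([*q[:3],th],[[108,0,0]])[0]+off,o,speed=.1,max_force=20)
    s=r.read_state();print(round(th,2),st,round(s['time_s'],2),np.round(s['contact_force'],1),round(s['grip_width'],4))
    if st: break
im,d=snap('side','side6')
z=lambda c:cv2.resize(c[130:220,250:360],None,fx=6,fy=6,interpolation=cv2.INTER_CUBIC)
cv2.imwrite('pics/c9.png',z(im)[:,:,::-1])
E
```

```text
0.8 False 7.83 [3.5 0.4 0. ] 0.0064
1.0 False 8.19 [6.3 0.1 4.4] 0.0064
1.2 False 8.56 [7.  1.8 8.4] 0.0064
1.4 False 8.93 [ 6.4  1.2 11.3] 0.0064
1.6 False 9.29 [ 4.8  2.5 11.9] 0.0061
1.8 False 9.66 [-0.2  4.2 13.6] 0.0062
2.0 False 10.03 [-1.5  4.  11.1] 0.0064
2.2 False 10.39 [-1.5  3.9  4.9] 0.0061
2.4 False 10.76 [-2.7  4.7  2.6] 0.0062
2.6 False 11.12 [-1.8  4.7  2.1] 0.0062
2.8 False 11.49 [0.1 5.4 0.2] 0.0065
3.0 False 11.86 [ 0.5  4.7 -1.4] 0.0063
3.2 False 12.22 [-0.2  3.6 -1.9] 0.0064
3.4 False 12.59 [-1.6  2.4 -2. ] 0.0062
```

View pics/c9.png

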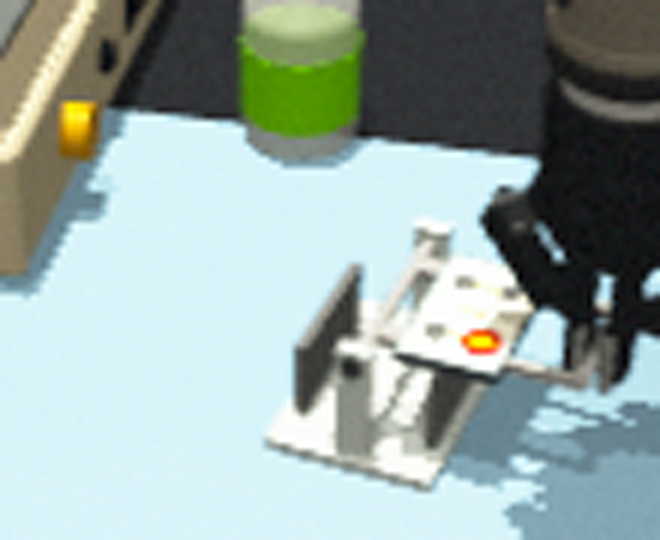

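```bash
python3 - <<'E'
from h import *
q=np.load('q.npy');hx=np.array([np.cos(q[2]),np.sin(q[2]),0]);o=ori([0,0,-1],hx)
off=np.array([0,0,.022-.0483])
for i,th in enumerate([3.55,3.66,3.72]):
    st=r.move_straight(plate2w([*q[:3],th],[[108,0,0]])[0]+off,o,speed=.06,max_force=12)
    s=r.read_state();print(round(th,2),st,round(s['time_s'],2),np.round(s['contact_force'],1),round(s['grip_width'],4),s['eef_pos'])
    if st: break
command_gripper(.028)
p=np.array(r.read_state()['eef_pos']);r.move_straight(p+[0,0,.16],o,speed=.2)
# move away toward probe
r.reach([.5655,.177,.30],ori([0,0,-1],hx))
im,d=snap('side','side7');im2,d2=snap('top','top7');print(r.read_state()['time_s'])
z=lambda c:cv2.resize(c[150:220,285:355],None,fx=8,fy=8,interpolation=cv2.INTER_CUBIC)
cv2.imwrite('pics/c10.png',z(im)[:,:,::-1])
cv2.imwrite('pics/c11.png',cv2.resize(im2[190:270,295:375],None,fx=7,fy=7,interpolation=cv2.INTER_CUBIC)[:,:,::-1])
E
```

```text
3.55 False 13.06 [-3.9  0.9 -1.2] 0.0063 [ 0.44963293 -0.14194691  0.0230739 ]
3.66 False 13.41 [-6.7 -0.1 -2. ] 0.0067 [ 0.45177309 -0.14227116  0.0113611 ]
3.72 True 13.62 [-3.9 -0.  13.4] 0.0064 [ 0.45217734 -0.14233638  0.00687408]
16.375
```

View pics/c10.png

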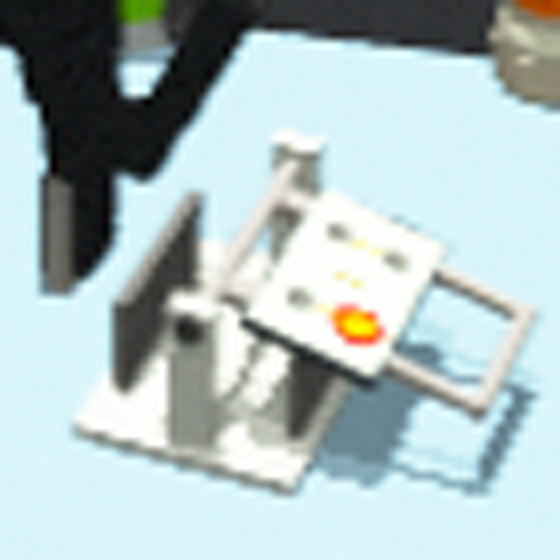

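View pics/c11.png

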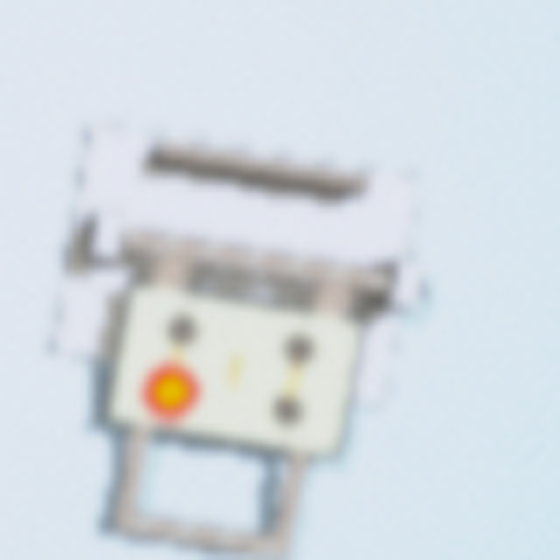

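View pics/side7.png

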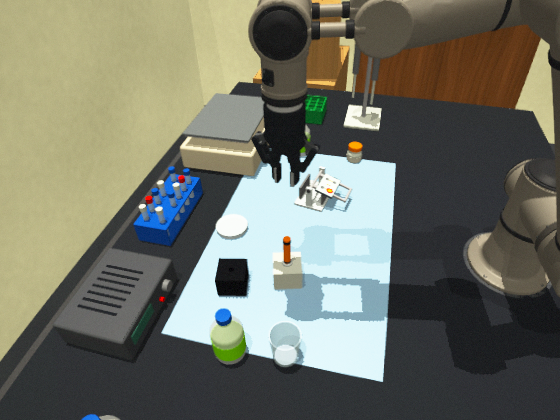

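The plate lies over, white face up. The red-ringed pad is at about (329,190) in the side view and (319,245) in the top view, and the probe still stands at (287,250). I'll triangulate the pad, recheck the tool offset and refine the probe's position.

```bash
cat > tri.py <<'E'
from h import *
from scipy.optimize import least_squares
def cen(im,box,f):
    u0,u1,v0,v1=box;c=im[v0:v1,u0:u1].astype(float);m=f(c).astype(float)
    v,u=np.mgrid[v0:v1,u0:u1];return np.array([(u*m).sum(),(v*m).sum()])/m.sum(),m.sum()
def tri(uv):
    return least_squares(lambda X:np.concatenate([proj(n,[X])[0]-c for n,c in uv.items()]),[.55,0,.1])
E
python3 - <<'E'
from tri import *
q=np.load('q.npy')
si=np.load('side7.npz');to=np.load('top7.npz')
red=lambda c:(c[...,0]-c[...,2]>70)
a,na=cen(si['im'],(320,340,180,200),red);b,nb=cen(to['im'],(310,330,235,255),red)
t=tri({'side':a,'top':b});print('spot tri',a,na,b,nb,t.x,t.fun)
for th in(3.6,3.66,3.7):
  m=plate2w([*q[:3],th],[[54,22,-3.5]])[0];print(th,m,proj('side',[m]),proj('top',[m]))
# plate plane from depths
for n,f in(('side',si),('top',to)):
  P=cloud(n,f['d']);Q=P.reshape(-1,3)
  L=(Q-[q[0],q[1],0])@Rn.from_euler('z',q[2]).as_matrix()
  k=(L[:,0]<-.020)&(L[:,0]>-.063)&(abs(L[:,1])<.04)&(L[:,2]>.035)&(L[:,2]<.08)
  A=np.c_[L[k][:,:2],np.ones(k.sum())];c=np.linalg.lstsq(A,L[k][:,2],rcond=None)[0];print(n,k.sum(),c,'at spot',c@[-.0531,.022,1],'model',m)
orange=lambda c:(c[...,0]-c[...,2]>100)&(c[...,0]-c[...,1]>60)
# fingertips side
P=cloud('side',si['d'])
for v in range(150,192,2): print(v,' '.join('%4d,%4d,%4d|'%tuple(P[v,u]*1000) for u in range(272,300,3)))
E
```

```text
spot tri [329.         189.74074074] 27.0 [318.78723404 245.5106383 ] 47.0 [ 0.50812368 -0.13029694  0.05555412] [ 0.00641869  0.00030087 -0.00078168 -0.00554553]
3.6 [ 0.50622856 -0.12961834  0.05789477] [[329.64728371 189.35459951]] [[318.63358771 246.24749101]]
3.66 [ 0.50674284 -0.12971116  0.0546908 ] [[329.41661103 190.14798993]] [[318.5419284  246.03606921]]
3.7 [ 0.50719036 -0.12979193  0.05257472] [[329.23005785 190.66146015]] [[318.48810253 245.85558944]]
side 259 [ 0.25045071 -0.02610303  0.066328  ] at spot 0.052454796276338964 model [ 0.50719036 -0.12979193  0.05257472]
top 506 [ 0.26063139 -0.00081301  0.06871272] at spot 0.0548553020247806 model [ 0.50719036 -0.12979193  0.05257472]
150  588, 188, 388|  581, 190, 390|  577, 184, 386|  571, 186, 389|  565, 187, 390|  556, 197, 397|  551, 197, 398|  546, 193, 396|  541, 191, 396|  535, 190, 396|
152  587, 190, 385|  582, 189, 384|  577, 184, 382|  570, 187, 385|  564, 188, 386|  557, 195, 391|  551, 195, 393|  546, 193, 392|  541, 190, 391|  540, 168, 376|
154  588, 189, 379|  582, 189, 380|  578, 181, 375|  571, 187, 38
[... 2350 characters left out ...]
6, 191, 320|  541, 187, 318|  617,-215,   2|
184  702,-189,   0|  693,-192,   0|  684,-197,  -2|  673,-195,   0|  663,-197,   0|  654,-201,  -1|  553, 190, 313|  547, 189, 313|  541, 186, 312|  616,-210,  -2|
186  700,-179,   0|  690,-183,  -1|  680,-180,   1|  672,-189,  -3|  662,-190,  -2|  651,-188,   1|  642,-192,  -1|  546, 192, 311|  623,-196,   0|  614,-201,  -2|
188  696,-167,   0|  687,-172,  -1|  677,-171,   0|  668,-176,   0|  658,-176,   0|  648,-175,   3|  639,-178,   2|  630,-185,  -1|  621,-185,   0|  599,-128,  47|
190  694,-158,   0|  685,-163,  -2|  676,-164,  -1|  666,-167,  -1|  657,-170,  -2|  646,-167,   1|  637,-172,   0|  628,-175,  -1|  618,-174,   0|  598,-126,  42|
```

The pad from triangulation and from the model agree within 1.5 mm, and the plane slope is about 0.255, so the plate is at its stop. The tool offset is consistent here too, with tips about 8 mm above the reported TCP at 28 mm opening. Next I grasp the probe.

```bash
python3 - <<'E'
from h import *
q=np.load('q.npy');hx=np.array([np.cos(q[2]),np.sin(q[2]),0]);o=ori([0,0,-1],hx)
command_gripper(.045)
x=np.array([.5655,.1770])
r.move_straight([*x,.20],o,speed=.2)
print(r.move_straight([*x,.097],o,speed=.12,max_force=8))
s=r.read_state();print(s['time_s'],s['eef_pos'],s['contact_force'])
command_gripper(0,40)
s=r.read_state();print(s['time_s'],s['eef_pos'],s['contact_force'],s['grip_width'])
im,d=snap('side','side8')
cv2.imwrite('pics/c12.png',cv2.resize(im[200:300,240:340],None,fx=6,fy=6,interpolation=cv2.INTER_CUBIC)[:,:,::-1])
E
```

```text
False
18.3417 [0.56615471 0.17711156 0.09794104] [0.10207677 0.38667089 1.4319373 ]
18.7 [0.56597705 0.1770733  0.09775467] [-0.92332881 -0.30357274  4.7399169 ] 0.017404229857655593
```

View pics/c12.png

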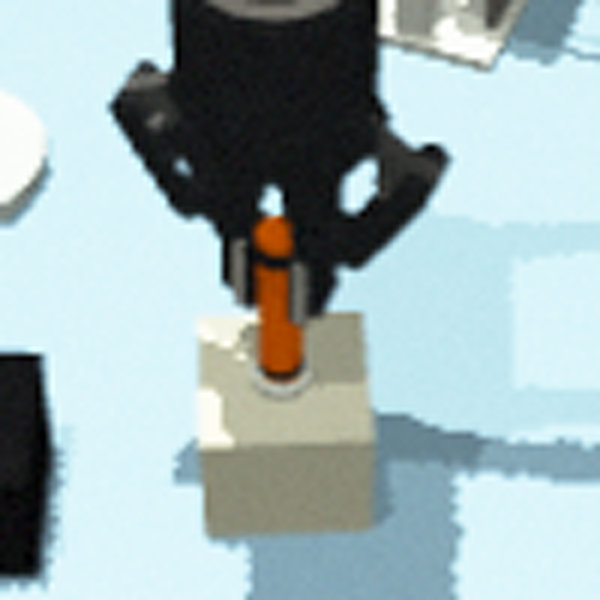

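```bash
python3 - <<'E'
from tri import *
q=np.load('q.npy');hx=np.array([np.cos(q[2]),np.sin(q[2]),0]);o=ori([0,0,-1],hx)
p=np.array(r.read_state()['eef_pos'])
r.move_straight(p+[0,0,.14],o,speed=.12)
s=r.read_state();print(s['time_s'],s['contact_force'],s['grip_width'])
th=3.66;sp=np.array([.5075,-.1300,.0550]);n=np.array([-np.sin(.26)*hx[0],-np.sin(.26)*hx[1],np.cos(.26)])
np.savez('goal.npz',sp=sp,n=n)
o2=ori(-n,hx)
r.reach(sp+n*(.0878+.08),o2)
r.move_straight(sp+n*(.0878+.025),o2,speed=.1)
r.hold(.3);s=r.read_state();print(s['time_s'],s['eef_pos'],s['contact_force'],s['grip_width'])
im,d=snap('side','side9');im2,d2=snap('top','top9')
tip=sp+n*.025
print(proj('side',[tip,tip+n*.05,tip+n*.135]),proj('top',[tip,tip+n*.05,tip+n*.135]))
cv2.imwrite('pics/c13.png',cv2.resize(im[140:215,295:365],None,fx=8,fy=8,interpolation=cv2.INTER_CUBIC)[:,:,::-1])
cv2.imwrite('pics/c14.png',cv2.resize(im2[200:275,285:355],None,fx=8,fy=8,interpolation=cv2.INTER_CUBIC)[:,:,::-1])
E
```

```text
20.075 [ 0.22986451  0.76381511 -1.66382605] 0.016808165506382627
22.2833 [ 0.47912293 -0.12495613  0.16453766] [-1.38284391 -0.27538273 -0.06045768] 0.017057814069319204
[[331.74458896 184.11398008]
 [337.09616054 171.84211491]
 [346.98228221 149.1326261 ]] [[319.21404208 248.32410886]
 [320.40007054 253.81905835]
 [322.67161142 264.34268986]]
```

View pics/c13.png

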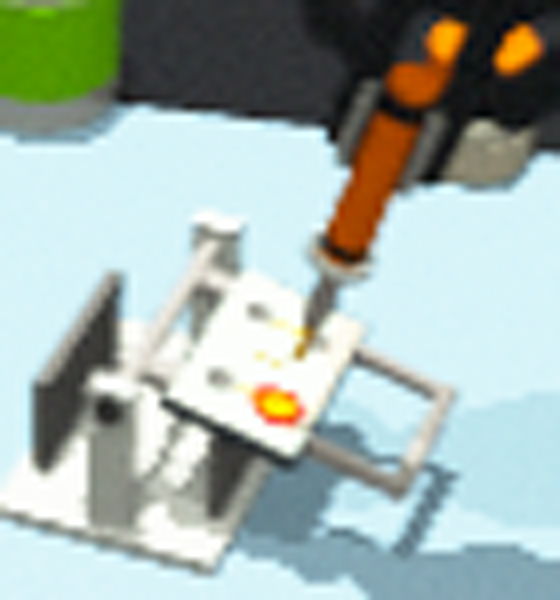

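View pics/c14.png

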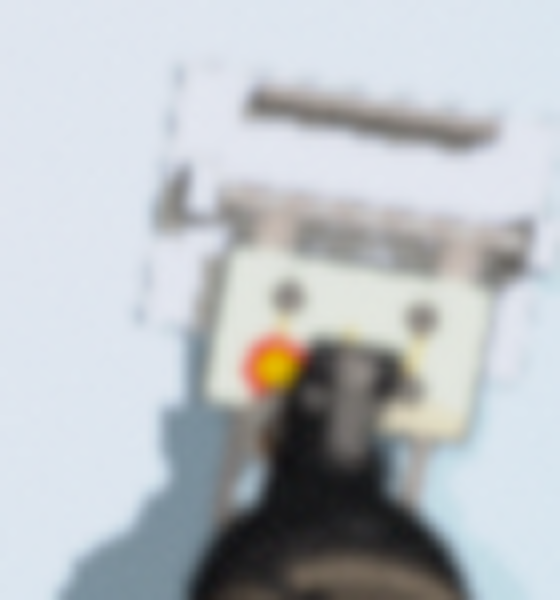

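The side view has the tip at about (332,184), against a prediction of (331.7,184.1). The top view suggests the gripper is shifted to the right, so I'll check with depth.

```bash
python3 - <<'E'
from tri import *
g=np.load('goal.npz');sp,n=g['sp'],g['n'];tip=sp+n*.025
q=np.load('q.npy');Rz=Rn.from_euler('z',q[2]).as_matrix()
f=np.load('side9.npz');P=cloud('side',f['d']);im=f['im'].astype(int)
m=(im[...,0]-im[...,2]>70)&(im[...,0]-im[...,1]>50);w=np.zeros_like(m);w[140:180,335:355]=1
m&=w;Q=P[m];ax=lambda t:tip+n*t
for X,(v,u) in zip(Q[::4],np.argwhere(m)[::4]):
    t=(X-tip)@n;e=(X-ax(t));print(u,v,np.round(X*1000),'t',round(t*1000),'resid(holder frame)',np.round(e@Rz*1000,1))
f=np.load('top9.npz');P=cloud('top',f['d'])
print(proj('top',[ax(.11),ax(.135),ax(.2)]))
for v in range(240,264,2): print(v,' '.join('%4d,%4d,%4d|'%tuple(P[v,u]*1000) for u in range(315,338,2)))
E
```

```text
350 142 [ 476. -406.   58.] t -26 resid(holder frame) [  17.9 -277.6    4.8]
352 143 [ 455. -112.  237.] t 165 resid(holder frame) [-6.   8.3 -1.6]
351 144 [ 471. -394.   58.] t -25 resid(holder frame) [  11.5 -266.3    3.1]
350 145 [ 474. -391.   56.] t -28 resid(holder frame) [  13.  -262.7    3.5]
350 146 [ 473. -381.   58.] t -25 resid(holder frame) [  11.  -252.8    2.9]
350 147 [ 472. -371.   61.] t -22 resid(holder frame) [   9.1 -243.     2.4]
346 148 [ 470. -125.  211.] t 136 resid(holder frame) [ 3.6 -1.5  1. ]
350 148 [ 472. -375.   54.] t -28 resid(holder frame) [   8.  -247.1    2.1]
347 149 [ 467. -122.  210.] t 136 resid(holder frame) [0.1 0.6 0. ]
343 150 [ 477. -117.  209.] t 132 resid(holder frame) [8.2 7.5 2.2]
347 150 [ 467. -122.  207.] t 133 resid(holder frame) [-1.   0.6 -0.3]
344 151 [ 474. -115.  207.] t 131 resid(holder frame) [4.6 8.6 1.2]
348 151 [ 463. -117.  208.] t 135 resid(holder frame) [-4.7  5.3 -1.3]
347 152 [ 466. -113.  207.] t 133 resid(holder frame) [-3.6  9.3 -1. ]
342 155 [ 479. -118.  192.] t 115 resid(holder frame) [5.5 6.5 1.5]
342 156 [ 4
[... 3391 characters left out ...]
  488,-119, 291|  488,-124, 285|  488,-128, 287|  488,-131, 289|  478,-173,   2|  478,-179,   0|  479,-177,  50|
258  473,-124,   0|  473,-129,   2|  482,-111, 239|  482,-116, 240|  484,-114, 292|  484,-118, 295|  484,-122, 294|  484,-127, 289|  484,-131, 294|  473,-173,   3|  472,-179,   0|  474,-177,  50|
260  468,-124,   0|  478,-107, 241|  479,-109, 258|  479,-113, 265|  481,-112, 309|  481,-116, 310|  480,-121, 307|  480,-125, 306|  480,-130, 303|  467,-173,   4|  467,-179,   0|  469,-177,  49|
262  463,-124,   3|  477,-100, 306|  477,-104, 312|  477,-107, 317|  477,-111, 320|  477,-115, 322|  477,-119, 324|  477,-123, 325|  477,-127, 321|  476,-132, 312|  464,-172,  46|  463,-178,  45|
```

The probe's axis matches the prediction: the handle surface sits about 8 mm towards the camera against a 9 mm radius, and x is centred. So the offset is a fixed tool-length difference and the tip prediction holds. I'll descend and press in small steps against an averaged force baseline.

```bash
cat > press.py <<'E'
from tri import *
g=np.load('goal.npz');sp,n=g['sp'],g['n']
q=np.load('q.npy');hx=np.array([np.cos(q[2]),np.sin(q[2]),0]);o2=ori(-n,hx)
def F(k=6):
    a=[]
    for _ in range(k): r.hold(.04);s=r.read_state();a.append(s['contact_force']);
    return np.mean(a,0)@n, (np.array(s['eef_pos'])-sp)@n-.0878,s
def go(h,sp_=.02): return r.move_straight(sp+n*(.0878+h),o2,speed=sp_,max_force=6)
E
python3 - <<'E'
from press import *
go(.006,.05);r.hold(.4);f0,h,s=F(12);print('base',f0,h,s['time_s'])
np.save('f0.npy',f0)
for h in np.arange(.004,-.0075,-.001):
    st=go(h);r.hold(.1);f,ha,s=F();print(round(h,4),round(ha,4),round(f-f0,2),st)
    if f-f0>1.7 or st: break
print(s['time_s'],s['grip_width'])
im,d=snap('side','side10')
cv2.imwrite('pics/c15.png',cv2.resize(im[140:215,295:365],None,fx=8,fy=8,interpolation=cv2.INTER_CUBIC)[:,:,::-1])
E
```

```text
base -0.7506774790929516 0.0060024918937663235 23.8167
0.004 0.004 0.37 False
0.003 0.003 0.03 False
0.002 0.002 0.23 False
0.001 0.001 -0.18 False
0.0 0.0 0.18 False
-0.001 -0.001 0.38 False
-0.002 -0.002 0.42 False
-0.003 -0.003 0.77 False
-0.004 -0.004 1.35 False
-0.005 -0.005 1.61 False
-0.006 -0.006 2.0 False
30.4167 0.01731231335811634
```

View pics/c15.png

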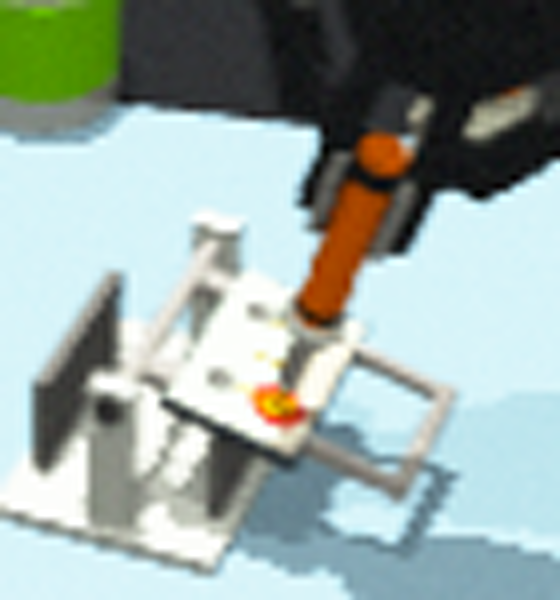

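```bash
python3 - <<'E'
from press import *
im=np.load('side10.npz')['im'].astype(int);P=cloud('side',np.load('side10.npz')['d'])
b=sp-n*.006
cr=lambda X:((proj('side',X)-[320,180]+.5)*32-.5).round()
z=cv2.resize(im[180:198,318:342].astype(np.uint8),None,fx=32,fy=32,interpolation=cv2.INTER_CUBIC)
c=lambda X:tuple(((proj('side',[X])[0]-[318,180]+.5)*32).astype(int).tolist())
cv2.circle(z,c(sp),5,(0,0,255),-1);cv2.line(z,c(sp),c(b+n*.05),(0,0,255),1)
cv2.imwrite('pics/c16.png',z[:,:,::-1])
m=(im[...,0]-im[...,2]>70)&(im[...,0]-im[...,1]>50);w=np.zeros_like(m);w[160:183,328:350]=1;m&=w
Q=P[m];t=(Q-b)@n;Rz=Rn.from_euler('z',q[2]).as_matrix();e=(Q-b-np.outer(t,n))@Rz*1000
k=(abs(e[:,1])<20)&(abs(e[:,0])<12)
for lo,hi in((.05,.08),(.08,.105),(.105,.128)):
    kk=k&(t>lo)&(t<=hi);print(lo,kk.sum(),e[kk].mean(0).round(1),np.median(e[kk],0).round(1))
E
```

```text
0.05 32 [-0.1  7.7 -0. ] [-0.5  8.2 -0.1]
0.08 38 [0.  8.2 0. ] [-0.   8.8 -0. ]
0.105 28 [0.3 7.9 0.1] [0.3 7.8 0.1]
```

View pics/c16.png

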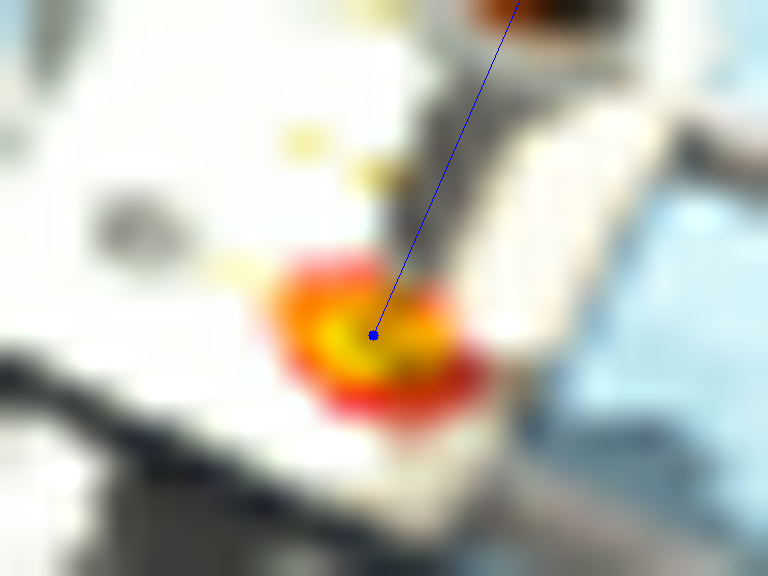

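The tip's axis lands on the ring's centre: ring centre (377,337) in the crop, predicted point (373,335). The probe is square to within about 0.01 rad. One last force check, then I hand in.

```bash
python3 - <<'E'
from press import *
f,ha,s=F(10);print(f-np.load('f0.npy'),ha,s['grip_width'],s['time_s'],np.abs(s['dq']).max())
a=np.load('side0.npz')['im'];b=np.load('side10.npz')['im'];cv2.imwrite('pics/last.png',b[:,:,::-1])
r.finish_job();print(r.read_state()['time_s'])
E
```

```text
2.225451889640885 -0.005982474522457246 0.01667093115162132 30.8833 0.0017006894465938682
the job is handed in; nothing more can be done
the job is handed in; nothing more can be done
```

View pics/last.png

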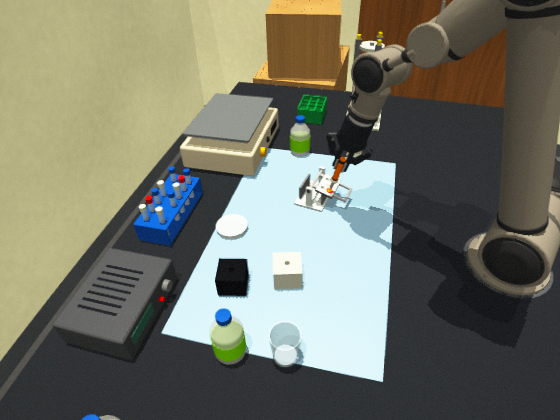

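The job is handed in at about 31 s: the plate is over on its stop, and the gripper is holding the probe on the red-ringed pad, lightly pressed. No verdict is reported, so success rests on my own checks.

**Last checks**
- **Press:** the averaged force along the probe was about 2.2 N, which puts the tip roughly 5 mm in. Single force readings vary by about ±0.3 N. I estimated the depth from the force and the contact height, because the plunger itself can't be read.
- **Squareness:** depth points on the handle put the probe within about 0.01 rad of square to the face.
- **Position:** the probe's axis lands on the ring centre within about 1–2 mm. The gold tip can't be told apart from the gold pad in the picture, so this comes from the projected axis. Triangulation and the model agree on the pad's position within 1.5 mm.
- **Plate:** before I picked up the probe, the fitted plate slope was 0.25–0.26, which matches lying on its stop.
- **Bystanders:** the bottles, beaker and dish look unmoved in the last side picture. The jar is hidden behind the gripper there, but the arm never came low near it.

**What disagreed:** the real fingertips sit about 28 mm further back along the tool than the stated TCP and tip extent imply. Because of this the first pinch of the bar closed on nothing, without disturbing anything. I measured the offset from depth, corrected for it and regripped; the same offset held at the stand and with the tool tilted.

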